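# Fit a band clamp on the filter outlet and snug it

### The job

Slide the loose steel band clamp over the barbed stub of the filter head until its ring is fully home against the shoulder, with the screw housing standing on the ledge beside the stub. Then turn the wing key clockwise until the band is snug, without overtightening it or ramming the shoulder, let go, and leave the other things on the shelf where they are.

Things in the scene. Friction and masses are not known exactly. Their poses are not given: they have to be found in the camera images.
- clamp: Loose plain steel worm-drive band clamp, about 0.16 kg in all (varies), standing upright on the shelf. Origin on its underside below the ring's centre; z up, x along the ring's axis. The upright ring is at y 0; its screw housing stands beside it on the -y side, on the same level, joined by two thin straps.
- ring_centre (a point): Centre of the clamp's ring, 17 mm above the clamp's underside, axes as the clamp. Ring: inner diameter 28 mm, outer 34 mm, 14 mm long along x.
- housing_top (a point): Centre of the top face of the clamp's screw housing, a steel block 16 mm in x, 20 mm in y, 34 mm tall, centred 34 mm to -y of the ring's centre. Axes as the clamp. The screw axis is vertical through this point, the wing key on top.
- key: Steel wing key on the clamp's screw: plate 8 mm thick (its x), 24 mm wide (its y), 22 mm tall, from 3 to 25 mm above its origin, which is on the screw axis at the housing's top. At the start its x is within 0.25 rad of the clamp's x. Clockwise from above tightens. It stays where left, but springs back a little if loaded. Running free it needs 0.07 N m, and 0.008 N m more per newton of pad force.
- pad: Sprung pressure pad, 12 x 4 x 9 mm, in the ring on the housing side; the screw moves it 8 mm per radian towards the ring centre (clamp +y). Origin at its pressing face. Once it bites, its force grows about 130 N per rad of key. Tighten to 9 to 15 N; above 20 N it is crushed. On letting go it eases to 9 N or less, and to less if the clamp was held off to one side, so feel again; over 5 N must stay.
- filter: Fixed filter head. Origin on the shelf below the seat, z up. The barbed stub points along -x, axis 50 mm above the shelf. A black block, 75 x 100 mm, 80 mm tall (knob on top to 94 mm), begins 65 mm to +x of the seat and carries the stub on a 23 mm neck.
- stub_tip (a point): Centre of the stub's free end, 30 mm to -x of the seat; axes as the filter head. The stub is 16 mm in diameter with two 26 mm barb ridges, crests 15 and 22 mm to -x of the seat, ramps rising from the 21 mm tip. At the seat a rib on its +y side stands 12.6 mm from the axis, a stiff tongue on its -y side 8.2 to 13 mm, differing from run to run.
- seat (a point): On the stub axis, where the ring's centre lies when fully home against the shoulder (0.8 mm above it once the clamp stands on the ledge); axes as the filter head. Turns needed from there to snug: about 0.3 to 1.3 rad of the key, not to be told from the poses.
- ledge (a point): Point on the flat ledge of the filter head beside the stub, 34 mm to -y of the seat, 32.2 mm above the shelf. The ledge spans 16 mm to -x and 65 mm to +x of the seat, and 8 to 46 mm to -y of the stub axis. The housing of the seated clamp stands here.
- shoulder: Round shoulder at the root of the stub, 34 mm in diameter, 5 mm thick. Origin at the centre of the face the ring ends up against, 7 mm to +x of the seat.
- tweezer: Bystander: steel tweezer lying flat, 150 mm long along its x, 18 mm wide, 6 mm high; origin under its middle.
- feeding_ring: Bystander: plastic feeding ring lying flat, 70 mm across, 8 mm high; origin under its centre.
- suction_holder: Bystander: suction-cup holder, 40 mm across, 32 mm high; origin under its centre.
- dropper_bottle: Bystander: empty clear dropper bottle, 30 mm across, 75 mm high; origin under its centre.
Things that resemble listed ones, but are neither listed nor needed, are in the scene too. Of the things shaped like the filter, the black one is meant.

How it is judged:
By the outcome, as a careful person would: the job done as asked, in the order asked, and still so for the second after the job is handed in, with the robot touching nothing.
It also fails if it takes over 72 s, if anything falls off the work surface, if the arm or the gripper's body presses on something with over 40 N, if the wrist force passes 120 N, or if a joint passes its speed limit or range.

### The arm

A 6-joint arm with a two-finger parallel gripper is mounted at the origin on the work surface. World frame = base frame: x ahead of the robot, y to its left, z up, the work surface at z = 0. Lengths are in mm, angles in rad, forces in N, time in s.
With the tool pointing down it reaches from about 300 to 775 mm from the base axis. Payload 14.6 kg.
Tool frame: the origin (TCP) lies on the centre line of the jaws, within the pads' length; the fingertips stand ahead of it and the grasp point (between the pads) is the TCP (manip.tip_reach is the z of the fingertips in the tool frame, in mm); z points along the fingers, y is the direction in which the jaws open and shut (so a half turn about z gives the same grasp; the last joint's range is limited). The gripper opens to 94 mm and grips with 3 to 60 N. Pads are 16 mm wide; open, the fingers measure 119 mm over their backs; the gripper's body (75 mm by 177 mm) begins 78 mm behind the grasp point.
Start: joints at [-1.227, 0.3, 1.521, -0, 1.321, -0.067], TCP at [219.631, -504.234, 224.446] pointing down, gripper open.
Joint ranges: [-3.03, 3.03], [-0.79, 2.21], [0.23, 2.52], [-1.04, 4.18], [0, 3.07], [-2.55, 2.55]. Speed limits (rad/s): [2.22, 2.22, 2.57, 3.14, 3.14, 3.14].

### API

Orientations are given as [roll, pitch, yaw] about the fixed x, y, z axes, in that order (R = Rz(yaw) Ry(pitch) Rx(roll)).
In Python, from cell import manip, camera, search_frame, masks_of, tip_of gives the robot as it stands.
- The arm moves only by the tool send_rows, never from a script. Its argument "plan" is a list of rows, each an object with "travel": the shift along the tool's x, y, z in mm, a list of three; "delta_rot": the turn, a rotation vector about the tool's x, y, z in degrees, a list of three; "fingers": the gripper's target within -1 to 1 (shut at 1, half-way at 0, fully open at -1). In form: [{"travel": [dx, dy, dz], "delta_rot": [wx, wy, wz], "fingers": fingers}, ...]. A call has 1 to 20 rows; each row shifts and turns the commanded pose from where the row before left it, along the tool's axes as they then stand; what a row does not reach is not made up. A row lasts 1/8 s, in which the tool goes at most 62.5 mm and 10.7 degrees, less where a joint would pass 70% of its speed; a pose out of reach is approached as far as the arm can. A call is refused whole if a number of a shift passes 62.5 or a number of a turn 10.7, either way. A call with a gripper value outside its range is refused whole. The fingers move at their own pace and stop on an object; "grip_force" is the grip in N (left out, the last holds). Time passes only in rows, so rows that do not move let the fingers close. It gives the time, the measured TCP pose, the force and the opening at its end, in the units of the state.
- manip.read_state(): the state, without advancing time (a new reading comes with each control period).
- camera(name): name is "scene" or "top" or "wrist"; returns a dict with "color" (480x640x3 uint8, red, green, blue), "z_map" (480x640 float32, mm along the optical axis (not along the pixel's ray), 0 where there is no reading), "fov_y" (degrees; the focal length in pixels is half the picture's height over the tangent of half this angle, whatever the lens; pixels are square), "cx", "cy" (the principal point, pixels), "world_from_camera" (4x4, takes a point from camera to world coordinates); the wrist camera has in their place "tool_from_camera" (4x4, takes a point from camera to tool coordinates, whose origin is the TCP and whose axes are the flange's). Camera axes: x right, y up, looking along -z (the intrinsics and any distortion apply to the point x, -y, -z); pixel columns grow to the right and rows downward; lengths in mm; the calibration is good to about 2 mm. A picture is of the moment at which its call begins: read the wrist's pose just before it.
- manip.sign_off(): hands the job in, once; it reports no verdict.
Trained networks look in the newest picture that a camera, given by its name, has taken for a name from the list of things; names that differ only in an ending like _2 or _b are one class to them, and where a whole thing is asked for, a point or a joint stands for the part that bears it (a point fixed in the world has none). Each returns a list of dicts, best first, with "confidence" (0 to 1); they miss things now and then, are a little off and sometimes report something else, mostly with a low value. They report only what shows in the picture. A call takes as long as a camera call. They do not tell look-alikes from the thing itself.
- search_frame(name, camera): "at" ([x, y, z] in mm, in the coordinates of the camera as it stood for that picture, good to about 4 mm: the middle of the surface that is visible of it).
- masks_of(name, camera): "region" (480x640 bool, what is visible of it).
- tip_of(name, camera): "at" ([x, y, z] in mm, in the coordinates of the camera as it stood for that picture, good to about 4 mm: a listed point, or the origin of a listed thing).
The state is a dict: "clock": time; "joints": joint angles; "qd": joint speeds; "effort": joint torques, N m; "eef_pos": TCP position; "eef_rot": TCP orientation; "wrist_force": force on the tool from outside, world axes, zero at the start; "moment": the same for the moment, N m; "finger_gap": finger opening in mm.
Only numpy, scipy, OpenCV 4.12 (cv2) and the standard library are available. Lean on these libraries where they do the work, as an engineer would, in place of code of your own. Each camera call takes 0.05 s, during which the arm holds its last target. There are 200 camera calls.

## Working session

There is one attempt and no reset: what is moved stays moved. The work goes in short steps, Python scripts to look and compute and a tool call to move; the robot and the scene stay as the last step left them, time stands still between calls to the robot, and variables do not carry over. Pictures are saved under pics/ and viewed, about 8 in all and at most 12, crops included, and the job is handed in when it is done.

Besides the shell and the picture viewer there is one more tool, called by a JSON object that holds its "method" and its "body". send_rows: Moves the arm, as the interface text tells. Its arguments: {"type":"object","properties":{"plan":{"type":"array"},"grip_force":{"type":"number"}},"required":["plan"]}

```bash
ls; mkdir -p pics; cat > h.py <<'E'
import numpy as np, cv2
from cell import manip, camera, search_frame, masks_of, tip_of
from scipy.spatial.transform import Rotation as R
def T_tool(s):
    T=np.eye(4);T[:3,:3]=R.from_euler('xyz',s['eef_rot']).as_matrix();T[:3,3]=s['eef_pos'];return T
def shot(name,png=None):
    s=manip.read_state();c=camera(name)
    c['W']=c['world_from_camera'] if 'world_from_camera' in c else T_tool(s)@np.array(c['tool_from_camera'])
    c['W']=np.array(c['W'])
    c['f']=240/np.tan(np.radians(c['fov_y'])/2)
    if png: cv2.imwrite('pics/'+png,c['color'][:,:,::-1])
    return c
def w(c,p): return (c['W']@np.r_[p,1])[:3]
def pix(c,P):
    p=np.linalg.inv(c['W'])@np.r_[P,1]; return np.array([c['cx']+c['f']*p[0]/-p[2], c['cy']-c['f']*p[1]/-p[2]])
def cloud(c):
    z=c['z_map'];v,u=np.mgrid[0:480,0:640]
    P=np.stack([(u-c['cx'])*z/c['f'],-(v-c['cy'])*z/c['f'],-z],-1)
    Q=P@c['W'][:3,:3].T+c['W'][:3,3]; Q[z==0]=np.nan; return Q
E
python3 - <<'E'
from h import *
print(manip.read_state(), manip.tip_reach)
for n in ('scene','top'):
    c=shot(n,n+'0.png'); print(n,c['fov_y'],c['W'].round(2).tolist(),[k for k in c])
    for t in ['clamp','key','filter','housing_top','ring_centre','stub_tip','tweezer','feeding_ring','suction_holder','dropper_bottle']:
        f=tip_of(t,n); print(t,[(round(d['confidence'],2),w(c,d['at']).round().tolist(),pix(c,w(c,d['at'])).round().tolist()) for d in f])
a=cv2.imread('pics/scene0.png');b=cv2.imread('pics/top0.png')
E
```

```text
pics
{'clock': 0.0, 'joints': array([-1.22660056e+00,  3.00464694e-01,  1.52158924e+00, -1.16732426e-06,
        1.32068631e+00, -6.66311289e-02]), 'qd': array([ 0.00139022,  0.00014209, -0.00073252,  0.00012888, -0.00275191,
       -0.00186462]), 'effort': array([ 2.42406713e-03, -5.31804657e+01, -3.52726829e+01,  7.08469399e-02,
        2.44584493e-02, -1.20917139e-04]), 'eef_pos': array([ 219.55198004, -504.01568638,  223.88637671]), 'eef_rot': array([-3.14044753e+00, -7.52808284e-05,  4.10827139e-01]), 'wrist_force': array([ 0.07869583,  0.46910121, -0.27235872]), 'moment': array([0.01187385, 0.05438564, 0.03998963]), 'finger_gap': 94.39456777479315} 19.0
scene 50.0345515186386 [[-0.06, -0.78, 0.62, 1062.08], [1.0, -0.04, 0.05, 54.75], [-0.01, 0.62, 0.79, 767.74], [0.0, 0.0, 0.0, 1.0]] ['color', 'z_map', 'fov_y', 'cx', 'cy', 'world_from_camera', 'W', 'f']
clamp [(0.62, [503.0, 166.0, -1.0], [407.0, 267.0]), (0.33, [609.0, 266.0, 2.0], [469.0, 319.0])]
key [(0.58, [499.0, 132.0, 34.0], [390.0, 254.0])]
filter [(0.65, [479.0, -272.0, -3.0], [175.0, 249.0]), (0.65, [276.0, 58.0, 2.0
[... 1185 characters left out ...]
48.0, 244.0]), (0.58, [284.0, 60.0, 2.0], [291.0, 365.0]), (0.3, [525.0, -78.0, 34.0], [365.0, 243.0])]
housing_top [(0.69, [495.0, 130.0, 34.0], [259.0, 255.0]), (0.17, [502.0, 131.0, 31.0], [259.0, 251.0])]
ring_centre [(0.75, [505.0, 168.0, 16.0], [242.0, 250.0])]
stub_tip [(0.83, [497.0, -46.0, 48.0], [349.0, 255.0]), (0.76, [454.0, -282.0, 46.0], [470.0, 281.0]), (0.68, [247.0, 49.0, 48.0], [296.0, 387.0]), (0.64, [728.0, -81.0, 51.0], [369.0, 143.0])]
tweezer [(0.93, [670.0, 136.0, -1.0], [262.0, 174.0])]
feeding_ring [(0.6, [368.0, -282.0, -3.0], [463.0, 326.0])]
suction_holder [(0.71, [615.0, 267.0, -1.0], [197.0, 198.0])]
dropper_bottle [(0.63, [437.0, 319.0, -3.0], [165.0, 283.0])]
```

View pics/top0.png

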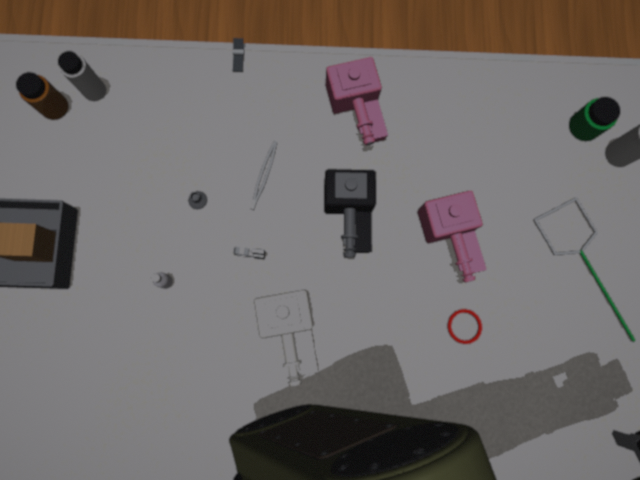

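View pics/scene0.png

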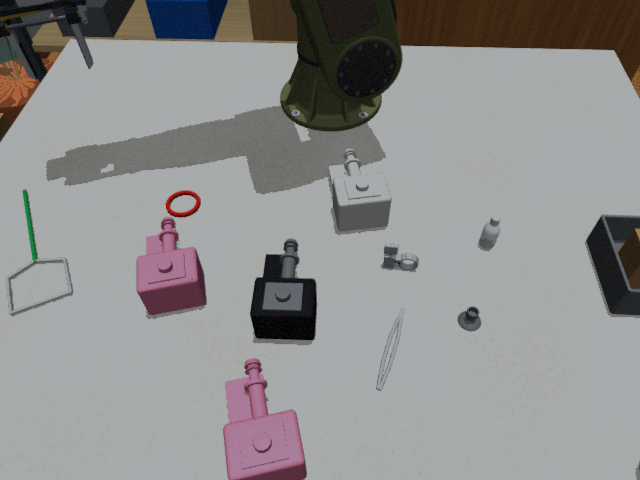

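Both views agree. Filter-like things in the top view are pink (355,90), pink (458,235), white (285,330) and black (350,200), and I choose the black one. The only clamp is at (249,253), with its housing at (259,252) on world −y, so it is already roughly aligned with the filter. The other small grey item, at (238,55), looks like a bracket and is not the clamp.

{"method": "send_rows", "body": {"plan": [{"travel": [0,0,0],"delta_rot": [0,0,-9.5],"fingers": -1},{"travel": [0,0,0],"delta_rot": [0,0,-9.5],"fingers": -1},{"travel": [0,0,0],"delta_rot": [0,0,-9.5],"fingers": -1},{"travel": [0,0,0],"delta_rot": [0,0,-9.5],"fingers": -1},{"travel": [0,0,0],"delta_rot": [0,0,-9.5],"fingers": -1},{"travel": [0,0,0],"delta_rot": [0,0,-9.5],"fingers": -1},{"travel": [0,0,0],"delta_rot": [0,0,-9.5],"fingers": -1},{"travel": [52.8,23.8,0],"delta_rot": [0,0,0],"fingers": -1},{"travel": [52.8,23.8,0],"delta_rot": [0,0,0],"fingers": -1},{"travel": [52.8,23.8,0],"delta_rot": [0,0,0],"fingers": -1},{"travel": [52.8,23.8,0],"delta_rot": [0,0,0],"fingers": -1},{"travel": [52.8,23.8,0],"delta_rot": [0,0,0],"fingers": -1},{"travel": [52.8,23.8,0],"delta_rot": [0,0,0],"fingers": -1},{"travel": [52.8,23.8,0],"delta_rot": [0,0,0],"fingers": -1},{"travel": [52.8,23.8,0],"delta_rot": [0,0,0],"fingers": -1},{"travel": [52.8,23.8,0],"delta_rot": [0,0,0],"fingers": -1},{"travel": [52.8,23.8,0],"delta_rot": [0,0,0],"fingers": -1},{"travel": [52.8,23.8,0],"delta_rot": [0,0,0],"fingers": -1},{"travel": [52.8,23.8,0],"delta_rot": [0,0,0],"fingers": -1}]}}

```text
clock: 3.48
eef_pos: [505.4, 131.6, 224.6]
eef_rot: [3.141, -0.0, 1.572]
wrist_force: [1.0, -1.0, 1.1]
finger_gap: 94.2
```

```bash
python3 - <<'E'
from h import *
s=manip.read_state();print(s['eef_pos'],s['eef_rot'],s['joints'],s['clock'])
c=shot('wrist','w0.png');print(c['fov_y'],np.array(c['tool_from_camera']).round(3).tolist(),c['W'].round(2).tolist())
for t in ['clamp','key','housing_top','ring_centre','pad']:
    print(t,[(round(d['confidence'],2),w(c,d['at']).round(1).tolist(),pix(c,w(c,d['at'])).round().tolist()) for d in tip_of(t,'wrist')])
Q=cloud(c);z=Q[...,2]
for lo,hi in ((26,40),(52,64)):
    m=(z>lo)&(z<hi);v,u=np.nonzero(m);
    if len(u)>10:
        P=Q[m];k=(abs(P[:,0]-505)<60)&(abs(P[:,1]-150)<70);P=P[k];print(lo,len(P),np.median(P,0),np.percentile(P,[2,98],axis=0).tolist(), cv2.minAreaRect(P[:,:2].astype(np.float32)))
E
```

```text
[505.37645751 131.55544879 224.6143446 ] [ 3.14104928e+00 -5.84467472e-05  1.57162674e+00] [ 1.84537166e-01  2.37587419e-01  1.59953330e+00 -4.33309593e-05
  1.30392703e+00  1.83718184e-01] 3.475
61.81174752438872 [[0.001, 0.969, 0.246, 70.038], [1.0, -0.0, -0.001, 0.016], [-0.001, 0.246, -0.969, -160.331], [0.0, 0.0, 0.0, 1.0]] [[1.0, -0.0, -0.0, 505.25], [0.0, 0.97, 0.25, 201.58], [0.0, -0.25, 0.97, 384.95], [0.0, 0.0, 0.0, 1.0]]
clamp [(0.85, [501.8, 161.4, 0.1], [320.0, 186.0]), (0.47, [502.3, 167.4, 18.9], [320.0, 182.0])]
key [(0.55, [498.5, 132.7, 36.5], [315.0, 223.0])]
housing_top [(0.59, [502.5, 128.1, 35.3], [320.0, 228.0])]
ring_centre [(0.83, [503.1, 166.1, 17.7], [321.0, 183.0])]
pad []
26 864 [500.8021186  156.38894443  32.73753273] [[490.87980277619874, 123.49155794698584, 26.351329101237724], [507.7772643038294, 178.5938032879821, 35.33032923577175]] ((499.4962158203125, 150.86997985839844), (58.49616622924805, 15.929187774658203), 85.62588500976562)
52 279 [497.75657867 132.29138135  58.79047026] [[493.47557595022454, 120.36773438558478, 53.42193641936004], [501.87734033815866, 143.11108461925014, 60.118433820636525]] ((497.9518737792969, 131.39707946777344), (23.813007354736328, 7.920072078704834), 85.1839599609375)
```

View pics/w0.png

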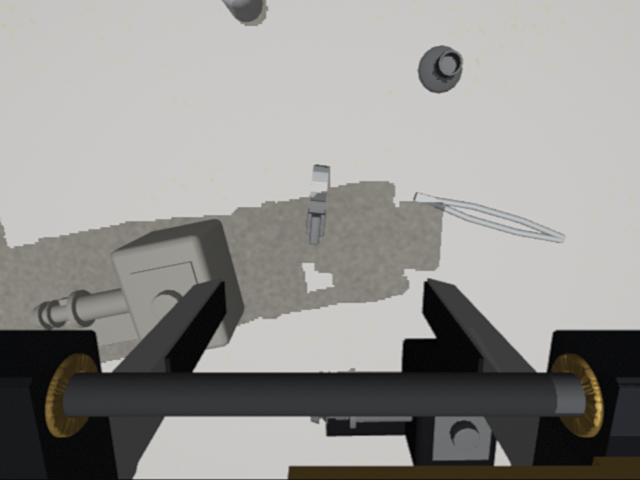

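{"method": "send_rows", "body": {"plan": [{"travel": [0,-7.4,40],"delta_rot": [0,0,0],"fingers": -1},{"travel": [0,0,45],"delta_rot": [0,0,4.8],"fingers": -1},{"travel": [0,0,30],"delta_rot": [0,0,0],"fingers": -1},{"travel": [0,0,0],"delta_rot": [0,0,0],"fingers": -1},{"travel": [0,0,0],"delta_rot": [0,0,0],"fingers": -1}]}}

```text
clock: 4.4
eef_pos: [498.1, 129.1, 111.0]
eef_rot: [3.14, -0.001, 1.487]
wrist_force: [-0.3, 0.1, 0.2]
finger_gap: 93.8
```

```bash
python3 - <<'E'
from h import *
s=manip.read_state();print(s['eef_pos'],s['eef_rot'],s['clock'],s['wrist_force'],s['moment'])
c=shot('wrist','w1.png')
Q=cloud(c)
for lo,hi in ((28,38),(54,64),(3,64)):
    m=(Q[...,2]>lo)&(Q[...,2]<hi)&(abs(Q[...,0]-500)<25)&(abs(Q[...,1]-150)<45)
    P=Q[m];print(lo,len(P),np.median(P,0).round(1),np.percentile(P,[1,99],axis=0).round(1).tolist(),cv2.minAreaRect(P[:,:2].astype(np.float32)))
m=(Q[...,2]>24)&(Q[...,2]<38)&(abs(Q[...,0]-500)<25)&(Q[...,1]>149)
P=Q[m];print('ring',np.percentile(P,[1,99],axis=0).round(1).tolist(),P[:,:2].mean(0))
P=P[P[:,2]>P[:,2].max()-2];print(P.mean(0))
img=c['color'][60:360,120:520,::-1];cv2.imwrite('pics/w1c.png',cv2.resize(img,(800,600)))
E
```

```text
[498.05778962 129.07520277 111.01824143] [ 3.13971848e+00 -5.14051247e-04  1.48685801e+00] 4.4 [-0.26345895  0.11824594  0.2376801 ] [-0.02008166 -0.07884193 -0.01721105]
28 1451 [501.3 160.6  33.3] [[490.2, 121.9, 28.1], [508.8, 178.2, 35.3]] ((499.5146179199219, 149.96002197265625), (58.81708908081055, 15.600797653198242), 85.26007080078125)
54 594 [498.  132.   58.9] [[493.7, 119.7, 55.1], [502.3, 143.2, 60.2]] ((497.9677429199219, 131.4176788330078), (23.969444274902344, 7.334822177886963), 85.2865982055664)
3 2710 [499.8 147.9  33.4] [[490.5, 120.7, 15.8], [508.7, 182.2, 59.9]] ((499.6459655761719, 150.9984893798828), (63.2588005065918, 15.966883659362793), 85.5009994506836)
ring [[493.6, 149.3, 24.4], [509.0, 180.7, 35.2]] [501.27563584 165.81704307]
[501.09487752 165.32101715  34.38514994]
```

View pics/w1c.png

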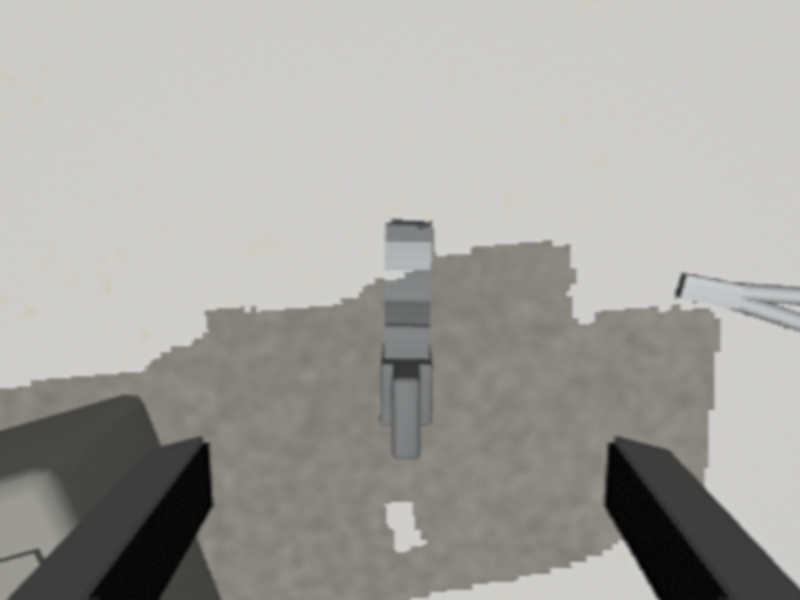

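Crop: the clamp is centred at (408,340), with the ring at the upper end and the key plate at (405,415) in line with the clamp. The jaws are clear on both sides.

{"method": "send_rows", "body": {"plan": [{"travel": [2.3,0,0],"delta_rot": [0,0,0],"fingers": 0},{"travel": [0,0,0],"delta_rot": [0,0,0],"fingers": 0},{"travel": [0,0,0],"delta_rot": [0,0,0],"fingers": 0},{"travel": [0,0,30],"delta_rot": [0,0,0],"fingers": 0},{"travel": [0,0,30],"delta_rot": [0,0,0],"fingers": 0},{"travel": [0,0,26.5],"delta_rot": [0,0,0],"fingers": 0},{"travel": [0,0,0],"delta_rot": [0,0,0],"fingers": 0},{"travel": [0,0,0],"delta_rot": [0,0,0],"fingers": 1},{"travel": [0,0,0],"delta_rot": [0,0,0],"fingers": 1},{"travel": [0,0,0],"delta_rot": [0,0,0],"fingers": 1},{"travel": [0,0,0],"delta_rot": [0,0,0],"fingers": 1},{"travel": [0,0,0],"delta_rot": [0,0,0],"fingers": 1},{"travel": [0,0,0],"delta_rot": [0,0,0],"fingers": 1}], "grip_force": 35}}

```text
clock: 6.08
eef_pos: [497.8, 131.9, 23.4]
eef_rot: [3.141, -0.0, 1.488]
wrist_force: [-2.3, -0.4, 5.9]
finger_gap: 15.8
```

```bash
python3 - <<'E'
from h import *
s=manip.read_state();print(s['eef_pos'],s['eef_rot'],s['clock'],s['wrist_force'],s['moment'],s['finger_gap'])
E
```

```text
[497.78615738 131.86701202  23.40719266] [ 3.14115106e+00 -1.13273734e-04  1.48770822e+00] 6.075 [-2.2876244  -0.43387342  5.87382115] [-0.07691463  0.31180161  0.03399591] 15.831849473361242
```

{"method": "send_rows", "body": {"plan": [{"travel": [0,0,-20],"delta_rot": [0,0,0],"fingers": 1},{"travel": [0,0,-45],"delta_rot": [0,0,0],"fingers": 1},{"travel": [0,0,-45],"delta_rot": [0,0,-4.8],"fingers": 1},{"travel": [-43,-8,0],"delta_rot": [0,0,0],"fingers": 1},{"travel": [-43,-8,0],"delta_rot": [0,0,0],"fingers": 1},{"travel": [-43,-8,0],"delta_rot": [0,0,0],"fingers": 1},{"travel": [-43,-8,0],"delta_rot": [0,0,0],"fingers": 1},{"travel": [-41,-8,0],"delta_rot": [0,0,0],"fingers": 1},{"travel": [0,0,0],"delta_rot": [0,0,0],"fingers": 1},{"travel": [0,0,0],"delta_rot": [0,0,0],"fingers": 1}]}}

```text
clock: 7.32
eef_pos: [457.7, -80.8, 132.9]
eef_rot: [-3.141, -0.0, 1.571]
wrist_force: [-0.0, 0.5, -1.1]
finger_gap: 15.6
```

```bash
python3 - <<'E'
from h import *
s=manip.read_state();print(s['eef_pos'],s['eef_rot'],s['clock'],s['wrist_force'],s['moment'],s['finger_gap'])
c=shot('wrist','w2.png')
for t in ['filter','stub_tip','seat','ring_centre','ledge','shoulder','housing_top']:
    print(t,[(round(d['confidence'],2),w(c,d['at']).round(1).tolist(),pix(c,w(c,d['at'])).round().tolist()) for d in tip_of(t,'wrist')])
np.savez('w2.npz',Q=cloud(c),W=c['W'])
E
```

```text
[457.73280578 -80.78420407 132.85466781] [-3.14136304e+00 -2.46149131e-04  1.57113968e+00] 7.325 [-0.02365947  0.48487171 -1.1205236 ] [-0.04253599 -0.06016813 -0.00176839] 15.551809241315958
filter [(0.57, [277.0, 56.3, 1.3], [51.0, 39.0])]
stub_tip [(0.9, [492.9, -48.5, 50.4], [381.0, 207.0])]
seat [(0.9, [522.5, -47.3, 48.5], [429.0, 205.0])]
ring_centre [(0.81, [456.7, -44.4, 125.9], [321.0, 225.0]), (0.69, [463.9, -85.6, 145.1], [338.0, 334.0])]
ledge [(0.55, [522.7, -78.9, 30.8], [419.0, 247.0])]
shoulder [(0.92, [288.6, 56.4, 50.6], [13.0, 16.0]), (0.62, [529.4, -48.9, 55.2], [443.0, 209.0])]
housing_top [(0.57, [463.3, -85.2, 143.6], [337.0, 331.0])]
```

View pics/w2.png

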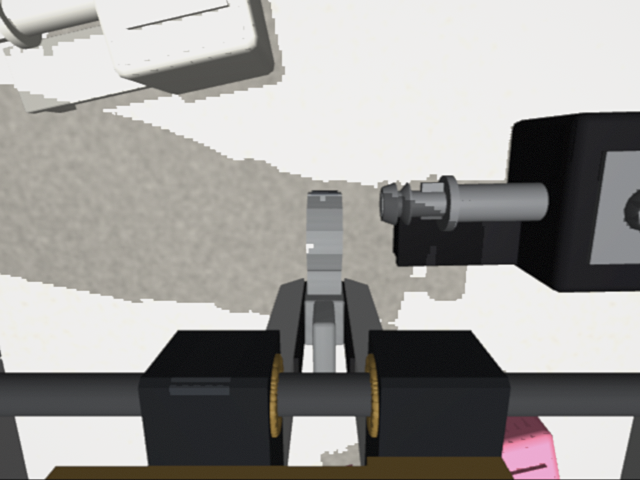

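The black head's stub tip is at pixel (382,203) and its shoulder at (450,203). The held ring at (323,232) is square to the jaws. Next I measure the axis yaw and y-offset from depth.

```bash
python3 - <<'E'
import numpy as np
from scipy.optimize import least_squares
Q=np.load('w2.npz')['Q'].reshape(-1,3);Q=Q[~np.isnan(Q[:,0])]
# neck: 23mm cylinder, x 538..585
def fit(P,r,names=''):
    f=lambda p: np.hypot((P[:,1]-p[0]-p[1]*(P[:,0]-P[:,0].mean())),(P[:,2]-p[2]))-r
    o=least_squares(f,[P[:,1].mean(),0,50],loss='soft_l1',f_scale=.5);return o.x,P[:,0].mean(),len(P),np.std(o.fun)
def sel(x0,x1,y0,y1,z0,z1): return Q[(Q[:,0]>x0)&(Q[:,0]<x1)&(Q[:,1]>y0)&(Q[:,1]<y1)&(Q[:,2]>z0)&(Q[:,2]<z1)]
print('neck',fit(sel(540,582,-62,-30,53,66),11.5))
for x0 in range(488,592,4):
    P=sel(x0,x0+4,-70,-25,40,75)
    if len(P): print(x0,len(P),P[:,2].max().round(1),np.percentile(P[:,1],[1,99]).round(1), P[P[:,2]>P[:,2].max()-1.0][:,1].mean().round(1))
P=sel(450,512,-79,-55,20,40);P2=sel(500,580,-95,-55,28,37);print('ledge',np.median(P2,0),P2[:,0].min(),P2[:,1].min())
B=sel(560,640,-110,20,72,84);print('blk',len(B),np.percentile(B,[0.5,99.5],axis=0).round(1).tolist())
import cv2;print(cv2.minAreaRect(B[:,:2].astype(np.float32)))
# ring held
G=sel(440,475,-66,-20,105,150)
print('ring',np.percentile(G,[1,99],axis=0).round(1).tolist())
f=lambda p: np.hypot(G2[:,1]-p[0],G2[:,2]-p[1])-17
G2=G[(G[:,2]>133)]
o=least_squares(f,[-47,126],loss='soft_l1',f_scale=.5);print('ring yz',o.x,len(G2),np.std(o.fun))
t=G2[G2[:,2]>140];print(cv2.minAreaRect(G2[:,:2].astype(np.float32)),t.mean(0))
E
```

```text
neck (array([-4.53674472e+01,  2.01478056e-02,  5.01524019e+01]), np.float64(561.0364433811642), 2615, np.float64(0.5524912609786441))
488 1 46.8 [-42.3 -42.3] -42.3
492 347 62.3 [-56.4 -35.6] -46.3
496 295 63.6 [-57.8 -34.2] -46.1
500 151 64.5 [-57.1 -34.7] -48.0
504 331 64.0 [-57.5 -34.1] -44.7
508 143 64.5 [-57.8 -33.9] -47.8
512 178 59.7 [-53.6 -38.4] -46.6
516 261 59.4 [-54.8 -33.6] -44.6
520 252 59.8 [-54.8 -33.5] -45.5
524 245 59.2 [-54.8 -33.4] -45.6
528 679 68.7 [-61.7 -29.4] -45.9
532 263 68.4 [-61.4 -29.1] -46.1
536 209 63.2 [-56.3 -34.5] -45.9
540 255 62.8 [-56.5 -34.4] -45.7
544 260 62.9 [-56.6 -34.3] -45.1
548 260 62.8 [-56.7 -34.3] -45.3
552 248 62.9 [-55.7 -34.2] -45.7
556 260 62.9 [-55.7 -33.9] -44.9
560 263 63.0 [-55.7 -33.9] -44.9
564 255 62.8 [-55.7 -33.9] -44.9
568 259 63.3 [-55.7 -33.8] -45.4
572 262 63.4 [-55.7 -33.8] -45.0
576 260 63.0 [-55.9 -33.8] -45.2
580 255 63.0 [-56.  -33.7] -44.7
584 1434 75.0 [-68.8 -25.3] -41.9
588 659 75.0 [-69.8 -27.9] -52.2
ledge [543.21017202 -75.79580343  32.31876528] 506.81820707315273 -92.37109546732466
blk 13650 [[586.9, -92.3, 72.4], [633.7, 4.9, 83.9]]
((611.9736938476562, -44.351722717285156), (51.994842529296875, 100.2688217163086), 2.0350887775421143)
ring [[451.0, -65.6, 123.9], [464.8, -30.2, 144.6]]
ring yz [-47.9417995 126.8153683] 3020 0.853773539466409
((457.9539489746094, -47.970069885253906), (36.10209655761719, 14.072585105895996), 89.75750732421875) [457.86763703 -46.83999471 142.54946903]
```

```bash
python3 - <<'E'
import numpy as np
Q=np.load('w2.npz')['Q'].reshape(-1,3);Q=Q[~np.isnan(Q[:,0])]
T=Q[(Q[:,2]>78)&(Q[:,2]<84)&(Q[:,0]>560)]
ys=np.arange(-86,2,3);e=np.array([T[abs(T[:,1]-y)<1.5][:,0].min() for y in ys]);p=np.polyfit(ys,e,1);print('front yaw',-p[0],np.std(e-np.polyval(p,ys)))
xs=np.arange(594,632,2);
for nm,fn in (('hi',np.max),('lo',np.min)):
    e=np.array([fn(T[abs(T[:,0]-x)<1][:,1]) for x in xs]);p=np.polyfit(xs,e,1);print(nm,p[0],np.polyval(p,610),np.std(e-np.polyval(p,xs)))
L=Q[(abs(Q[:,2]-32.3)<1.5)&(Q[:,0]>500)]
xs=np.arange(515,575,3);e=np.array([L[abs(L[:,0]-x)<1.5][:,1].min() for x in xs]);p=np.polyfit(xs,e,1);print('ledge edge',p[0],np.polyval(p,525),e.round(1))
from scipy.optimize import least_squares
# joint fit: neck + shoulder one axis
A=[(540,582,11.5,53)]
P=Q[(Q[:,0]>540)&(Q[:,0]<582)&(Q[:,1]>-62)&(Q[:,1]<-30)&(Q[:,2]>50)&(Q[:,2]<66)]
f=lambda p: np.hypot(P[:,1]-p[0]-p[1]*(P[:,0]-525),P[:,2]-p[2]-p[3]*(P[:,0]-525))-11.5
print(least_squares(f,[-46,0,50,0],loss='soft_l1',f_scale=.3).x)
S=Q[(Q[:,0]>515)&(Q[:,0]<545)&(Q[:,2]>40)&(np.hypot(Q[:,1]+45.8,Q[:,2]-50.5)<18)&(np.hypot(Q[:,1]+45.8,Q[:,2]-50.5)>14)]
print('shoulder x',np.percentile(S[:,0],[1,5,50,95,99]))
E
```

```text
front yaw 0.021156434907354082 0.4324512252504821
hi -1.7139377736171395 -6.579126131215617 16.650035564714205
lo 4.951187555660383 -162.05611486118687 32.16344475391203
ledge edge 0.02070276829800876 -91.6928481686797 [-92.1 -92.  -92.2 -91.4 -91.4 -91.4 -91.  -91.3 -91.3 -91.3 -91.4 -91.4
 -91.5 -91.5 -91.3 -91.3 -90.6 -90.6 -90.6 -90.6]
[-4.60900498e+01  1.98106372e-02  5.01019516e+01  1.35353798e-03]
shoulder x [529.20272273 529.44073337 531.27278276 534.32893516 534.81380542]
```

{"method": "send_rows", "body": {"plan": [{"travel": [0.2,0,30],"delta_rot": [0,0,-1.15],"fingers": 1},{"travel": [0,0,30],"delta_rot": [0,0,0],"fingers": 1},{"travel": [0,0,16.5],"delta_rot": [0,0,0],"fingers": 1},{"travel": [0,15,0],"delta_rot": [0,0,0],"fingers": 1},{"travel": [0,0,0],"delta_rot": [0,0,0],"fingers": 1},{"travel": [0,0,0],"delta_rot": [0,0,0],"fingers": 1}]}}

```text
clock: 8.48
eef_pos: [472.4, -80.6, 56.5]
eef_rot: [-3.142, 0.0, 1.592]
wrist_force: [-0.9, 0.1, -2.3]
finger_gap: 15.6
```

```bash
cat > fit.py <<'E'
from h import *
from scipy.optimize import least_squares
s=manip.read_state();print(s['eef_pos'],s['eef_rot'],s['clock'],s['wrist_force'],s['moment'],s['finger_gap'])
import sys
c=shot('wrist',sys.argv[1]);Q=cloud(c).reshape(-1,3);Q=Q[~np.isnan(Q[:,0])]
P=Q[(Q[:,0]>540)&(Q[:,0]<582)&(Q[:,1]>-62)&(Q[:,1]<-30)&(Q[:,2]>50)&(Q[:,2]<66)]
f=lambda p: np.hypot(P[:,1]-p[0]-p[1]*(P[:,0]-525),P[:,2]-p[2])-11.5
o=least_squares(f,[-46,0,50],loss='soft_l1',f_scale=.3).x;print('axis',o)
xr=s['eef_pos'][0]
G=Q[(abs(Q[:,0]-xr)<9)&(abs(Q[:,1]+47)<19)&(Q[:,2]>57)&(Q[:,2]<75)]
g=least_squares(lambda p: np.hypot(G[:,1]-p[0],G[:,2]-p[1])-17,[-47,50],loss='soft_l1',f_scale=.3).x
t=G[G[:,2]>64]
print('ring',g,len(G),'top y',t[:,1].mean(),'x',np.percentile(G[:,0],[1,99]),'axis y at ring',o[0]+o[1]*(xr-525))
E
python3 fit.py w3.png; python3 -c "
import cv2;a=cv2.imread('pics/w3.png')[140:320,240:540];cv2.imwrite('pics/w3c.png',cv2.resize(a,(800,480)))"
```

```text
[472.43810179 -80.58782037  56.5023221 ] [-3.14151701e+00  4.12245978e-07  1.59171847e+00] 8.475 [-0.87004958  0.07128909 -2.31240309] [-0.05378937 -0.09223626  0.04015583] 15.609849713918342
axis [-4.60950477e+01  1.76312361e-02  5.01640109e+01]
ring [-47.7014872   50.44105029] 2997 top y -46.67880532784261 x [465.01291425 478.77140802] axis y at ring -47.02177888955033
```

View pics/w3c.png

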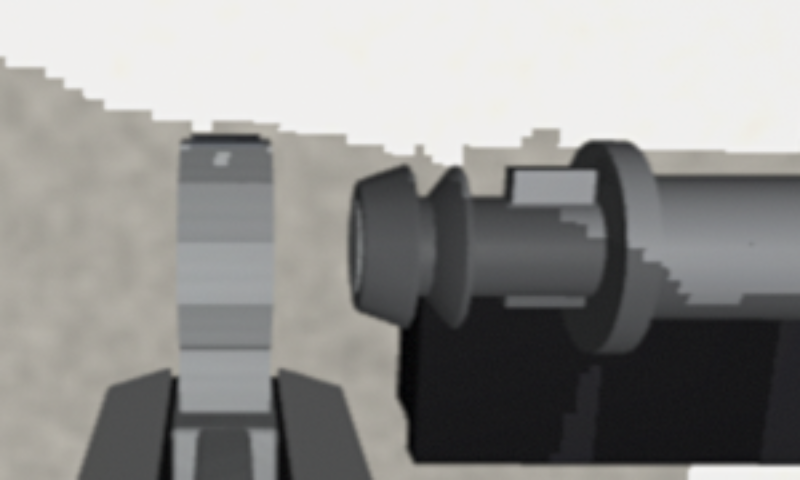

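Close crop: the ring's top facet is centred at row 273 and the barbs at row 246. That 27 px matches the parallax expected for a 17 mm height difference, so the ring is coaxial to about 0.5 mm. Now I slide it on in small steps.

{"method": "send_rows", "body": {"plan": [{"travel": [0.2,8,0],"delta_rot": [0,0,0],"fingers": 1},{"travel": [0,5,0],"delta_rot": [0,0,0],"fingers": 1},{"travel": [0,5,0],"delta_rot": [0,0,0],"fingers": 1},{"travel": [0,4,0],"delta_rot": [0,0,0],"fingers": 1},{"travel": [0,3,0],"delta_rot": [0,0,0],"fingers": 1},{"travel": [0,0,0],"delta_rot": [0,0,0],"fingers": 1}]}}

```text
clock: 9.28
eef_pos: [497.8, -79.9, 56.4]
eef_rot: [-3.142, -0.0, 1.592]
wrist_force: [0.2, 0.1, -1.8]
finger_gap: 15.9
```

```bash
python3 fit.py w4.png
```

```text
[497.83059617 -79.94625982  56.38009323] [-3.14151742e+00 -3.45287986e-05  1.59152536e+00] 9.275 [ 0.15683653  0.14094507 -1.83573691] [-0.04571936 -0.08277825  0.0404637 ] 15.885936907746562
axis [-4.61564475e+01  1.91528866e-02  5.01003822e+01]
ring [-47.2244299   50.24749424] 3253 top y -46.24767136296269 x [490.42941469 506.51340003] axis y at ring -46.67682003820291
```

{"method": "send_rows", "body": {"plan": [{"travel": [0,4,0],"delta_rot": [0,0,0],"fingers": 1},{"travel": [0,4,0],"delta_rot": [0,0,0],"fingers": 1},{"travel": [0,3,0],"delta_rot": [0,0,0],"fingers": 1},{"travel": [0,0,0],"delta_rot": [0,0,0],"fingers": 1}]}}

```text
clock: 9.82
eef_pos: [508.9, -79.7, 56.4]
eef_rot: [-3.142, 0.0, 1.592]
wrist_force: [-0.0, -0.6, -1.5]
finger_gap: 15.8
```

{"method": "send_rows", "body": {"plan": [{"travel": [0,3,0],"delta_rot": [0,0,0],"fingers": 1},{"travel": [0,3,0],"delta_rot": [0,0,0],"fingers": 1},{"travel": [0,3,0],"delta_rot": [0,0,0],"fingers": 1},{"travel": [0,0,0],"delta_rot": [0,0,0],"fingers": 1}]}}

```text
clock: 10.32
eef_pos: [517.9, -79.5, 56.4]
eef_rot: [3.142, -0.0, 1.592]
wrist_force: [-0.1, 0.1, -2.3]
finger_gap: 15.7
```

```bash
python3 fit.py w5.png
```

```text
[517.8999293  -79.51742851  56.41443408] [ 3.14159183e+00 -2.11805726e-05  1.59161460e+00] 10.325 [-0.13733494  0.05788394 -2.28807511] [-0.09136139 -0.14502942  0.03733885] 15.67897660399398
axis [-4.61016756e+01  1.79113234e-02  5.00906712e+01]
ring [-46.74933376  50.29986212] 3198 top y -45.69439986798322 x [509.71708366 526.08657601] axis y at ring -46.22884730410721
```

{"method": "send_rows", "body": {"plan": [{"travel": [0,2,0],"delta_rot": [0,0,0],"fingers": 1},{"travel": [0,1,0],"delta_rot": [0,0,0],"fingers": 1},{"travel": [0,0,0],"delta_rot": [0,0,0],"fingers": 1}]}}

```text
clock: 10.75
eef_pos: [520.8, -79.5, 56.5]
eef_rot: [3.142, 0.0, 1.592]
wrist_force: [-0.2, 0.0, -1.4]
finger_gap: 15.8
```

{"method": "send_rows", "body": {"plan": [{"travel": [0,0.7,0],"delta_rot": [0,0,0],"fingers": 1},{"travel": [0,0,0],"delta_rot": [0,0,0],"fingers": 1}]}}

```text
clock: 11.0
eef_pos: [521.5, -79.5, 56.5]
eef_rot: [3.142, -0.0, 1.592]
wrist_force: [0.5, -0.3, -2.1]
finger_gap: 15.7
```

{"method": "send_rows", "body": {"plan": [{"travel": [0,0.5,0],"delta_rot": [0,0,0],"fingers": 1},{"travel": [0,0,0],"delta_rot": [0,0,0],"fingers": 1}]}}

```text
clock: 11.25
eef_pos: [521.9, -79.5, 56.4]
eef_rot: [3.142, -0.0, 1.591]
wrist_force: [-0.0, 0.4, -1.6]
finger_gap: 16.0
```

{"method": "send_rows", "body": {"plan": [{"travel": [0,0.5,0],"delta_rot": [0,0,0],"fingers": 1},{"travel": [0,0,0],"delta_rot": [0,0,0],"fingers": 1}]}}

```text
clock: 11.5
eef_pos: [522.5, -79.4, 56.4]
eef_rot: [3.142, 0.0, 1.592]
wrist_force: [0.3, 0.1, -2.0]
finger_gap: 16.1
```

{"method": "send_rows", "body": {"plan": [{"travel": [0,0.5,0],"delta_rot": [0,0,0],"fingers": 1},{"travel": [0,0,0],"delta_rot": [0,0,0],"fingers": 1}]}}

```text
clock: 11.75
eef_pos: [522.9, -79.4, 56.4]
eef_rot: [-3.142, -0.0, 1.592]
wrist_force: [-0.3, -0.4, -1.8]
finger_gap: 16.2
```

{"method": "send_rows", "body": {"plan": [{"travel": [0,0.5,0],"delta_rot": [0,0,0],"fingers": 1},{"travel": [0,0,0],"delta_rot": [0,0,0],"fingers": 1}]}}

```text
clock: 12.0
eef_pos: [523.3, -79.4, 56.4]
eef_rot: [-3.141, -0.0, 1.592]
wrist_force: [-1.8, -0.2, -0.8]
finger_gap: 15.8
```

{"method": "send_rows", "body": {"plan": [{"travel": [0,0.3,0],"delta_rot": [0,0,0],"fingers": 1},{"travel": [0,0,0],"delta_rot": [0,0,0],"fingers": 1}]}}

```text
clock: 12.25
eef_pos: [523.4, -79.4, 56.4]
eef_rot: [-3.141, -0.0, 1.592]
wrist_force: [-5.1, -1.2, 1.0]
finger_gap: 15.7
```

{"method": "send_rows", "body": {"plan": [{"travel": [0,0,0.5],"delta_rot": [0,0,0],"fingers": 1},{"travel": [0,0,0],"delta_rot": [0,0,0],"fingers": 1}]}}

```text
clock: 12.5
eef_pos: [523.4, -79.4, 55.8]
eef_rot: [-3.141, -0.0, 1.592]
wrist_force: [-5.2, -0.3, 0.9]
finger_gap: 15.9
```

{"method": "send_rows", "body": {"plan": [{"travel": [0,0,0.3],"delta_rot": [0,0,0],"fingers": 1},{"travel": [0,0,0],"delta_rot": [0,0,0],"fingers": 1}]}}

```text
clock: 12.75
eef_pos: [523.4, -79.4, 55.6]
eef_rot: [-3.141, -0.0, 1.592]
wrist_force: [-6.3, -0.9, 3.1]
finger_gap: 15.9
```

{"method": "send_rows", "body": {"plan": [{"travel": [0,0,0.3],"delta_rot": [0,0,0],"fingers": 1},{"travel": [0,0,0],"delta_rot": [0,0,0],"fingers": 1}]}}

```text
clock: 13.0
eef_pos: [523.4, -79.4, 55.7]
eef_rot: [-3.141, -0.0, 1.592]
wrist_force: [-6.9, 0.5, 5.6]
finger_gap: 15.8
```

```bash
python3 fit.py w6.png
```

```text
[523.41381861 -79.37829502  55.66503267] [-3.14080351e+00 -1.05235438e-04  1.59161199e+00] 13.0 [-6.89909351  0.50912933  5.61273961] [0.08021796 1.32767183 0.1396682 ] 15.79077435442449
axis [-4.61741433e+01  1.90088588e-02  5.01178232e+01]
ring [-46.56112965  49.69043103] 3572 top y -45.61798655970206 x [515.27826566 532.17974702] axis y at ring -46.20429482771751
```

{"method": "send_rows", "body": {"plan": [{"travel": [-0.6,0,-0.3],"delta_rot": [0,0,0],"fingers": 1},{"travel": [0,0,0],"delta_rot": [0,0,0],"fingers": 1}]}}

```text
clock: 13.3
eef_pos: [523.4, -79.6, 55.7]
eef_rot: [-3.141, -0.001, 1.592]
wrist_force: [-6.0, 2.8, 3.1]
finger_gap: 15.9
```

{"method": "send_rows", "body": {"plan": [{"travel": [-0.4,0,0],"delta_rot": [0,0,0],"fingers": 1},{"travel": [0,0,0],"delta_rot": [0,0,0],"fingers": 1}]}}

```text
clock: 13.55
eef_pos: [523.4, -79.8, 55.6]
eef_rot: [-3.141, -0.001, 1.592]
wrist_force: [-4.8, 5.4, 3.2]
finger_gap: 16.1
```

{"method": "send_rows", "body": {"plan": [{"travel": [-0.3,0,0],"delta_rot": [0,0,0],"fingers": 1},{"travel": [0,0,0],"delta_rot": [0,0,0],"fingers": 1}]}}

```text
clock: 13.8
eef_pos: [523.4, -80.0, 55.7]
eef_rot: [-3.141, -0.001, 1.592]
wrist_force: [-5.7, 5.6, 3.7]
finger_gap: 15.4
```

{"method": "send_rows", "body": {"plan": [{"travel": [-0.4,0,0],"delta_rot": [0,0,0],"fingers": 1},{"travel": [0,0,0],"delta_rot": [0,0,0],"fingers": 1}]}}

```text
clock: 14.05
eef_pos: [523.4, -80.5, 55.6]
eef_rot: [-3.141, -0.001, 1.592]
wrist_force: [-4.7, 4.4, 3.1]
finger_gap: 15.5
```

{"method": "send_rows", "body": {"plan": [{"travel": [-0.4,0,0],"delta_rot": [0,0,0],"fingers": 1},{"travel": [0,0,0],"delta_rot": [0,0,0],"fingers": 1}]}}

```text
clock: 14.3
eef_pos: [523.4, -80.8, 55.6]
eef_rot: [-3.141, -0.001, 1.592]
wrist_force: [-6.2, 5.9, 2.4]
finger_gap: 15.8
```

{"method": "send_rows", "body": {"plan": [{"travel": [-0.4,0,0],"delta_rot": [0,0,0],"fingers": 1},{"travel": [0,0,0],"delta_rot": [0,0,0],"fingers": 1}]}}

```text
clock: 14.55
eef_pos: [523.4, -80.8, 55.6]
eef_rot: [-3.141, -0.002, 1.592]
wrist_force: [-4.7, 8.6, 3.8]
finger_gap: 15.4
```

{"method": "send_rows", "body": {"plan": [{"travel": [-0.3,0,0],"delta_rot": [0,0,0],"fingers": 1},{"travel": [0,0,0],"delta_rot": [0,0,0],"fingers": 1}]}}

```text
clock: 14.8
eef_pos: [523.4, -80.8, 55.6]
eef_rot: [-3.141, -0.002, 1.592]
wrist_force: [-6.0, 11.3, 3.2]
finger_gap: 16.0
```

{"method": "send_rows", "body": {"plan": [{"travel": [0.9,-0.4,0],"delta_rot": [0,0,0],"fingers": 1},{"travel": [0,0,0],"delta_rot": [0,0,0],"fingers": 1},{"travel": [0,0,0],"delta_rot": [0,0,0],"fingers": 0.3},{"travel": [0,0,0],"delta_rot": [0,0,0],"fingers": 0.3},{"travel": [0,0,0],"delta_rot": [0,0,0],"fingers": 0.3},{"travel": [0,0,-33.5],"delta_rot": [0,0,0],"fingers": 0.3},{"travel": [0,0,0],"delta_rot": [0,0,0],"fingers": 0.3},{"travel": [0,0,0],"delta_rot": [0,0,0],"fingers": 0.3},{"travel": [0,0,0],"delta_rot": [0,0,0],"fingers": 0.3}]}}

```text
clock: 15.92
eef_pos: [523.0, -81.3, 88.3]
eef_rot: [-3.14, -0.0, 1.591]
wrist_force: [-0.2, 0.4, -0.4]
finger_gap: 32.9
```

```bash
cat > k.py <<'E'
import sys
from h import *
s=manip.read_state();print(s['eef_pos'],s['eef_rot'],s['clock'],s['wrist_force'],s['moment'],s['finger_gap'],s['effort'][5])
c=shot('wrist',sys.argv[1]);Q=cloud(c).reshape(-1,3);Q=Q[~np.isnan(Q[:,0])]
x,y=s['eef_pos'][:2]
K=Q[(np.hypot(Q[:,0]-x,Q[:,1]-y)<15)&(Q[:,2]>87)&(Q[:,2]<94)]
print('key',len(K),cv2.minAreaRect(K[:,:2].astype(np.float32)) if len(K) else '')
G=Q[(abs(Q[:,0]-522)<11)&(abs(Q[:,1]+47)<12)&(Q[:,2]>63)&(Q[:,2]<70)]
print('ring top',len(G),np.percentile(G,[1,50,99],axis=0).round(1).tolist())
H=Q[(np.hypot(Q[:,0]-x,Q[:,1]-y)<15)&(Q[:,2]>64)&(Q[:,2]<69)]
print('housing',len(H),np.percentile(H,[1,50,99],axis=0).round(1).tolist())
E
python3 k.py w7.png; python3 -c "
import cv2;a=cv2.imread('pics/w7.png')[140:410,180:540];cv2.imwrite('pics/w7c.png',cv2.resize(a,(800,600)))"
```

```text
[522.9785163  -81.29516063  88.30183796] [-3.14033196e+00 -3.14460335e-04  1.59143979e+00] 15.925 [-0.20214423  0.40386722 -0.37926991] [-0.01503982 -0.10217216  0.02816232] 32.88204019810361 6.659695600319537e-05
key 1011 ((523.2225952148438, -79.49697875976562), (7.711180210113525, 24.0689754486084), 1.3594270944595337)
ring top 1425 [[516.0, -56.6, 63.1], [524.8, -46.2, 65.2], [532.9, -36.0, 67.4]]
housing 569 [[515.4, -89.8, 64.5], [527.4, -79.5, 66.3], [531.2, -70.5, 67.8]]
```

View pics/w7c.png

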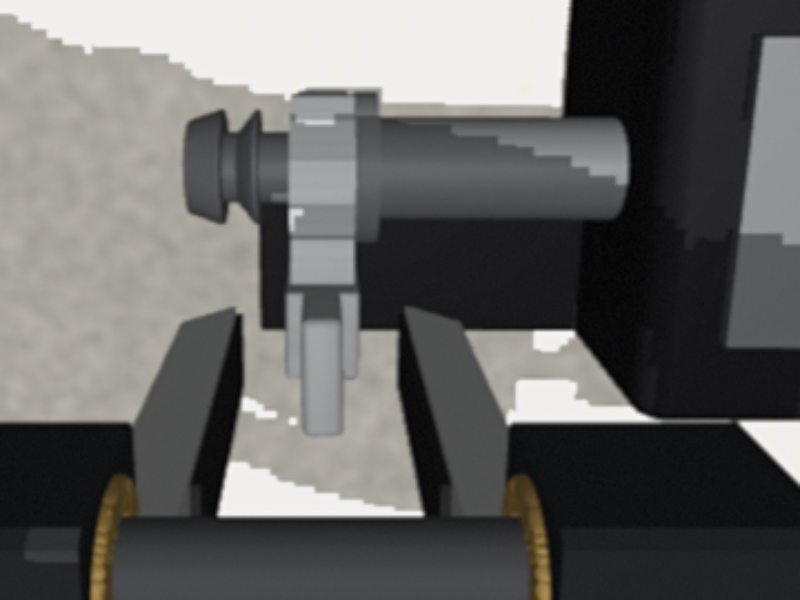

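The crop shows the ring flush against the shoulder at (367,165), with no gap, and the housing on the ledge. The key at (322,375) stands between the open jaws. I'll check the y offset of ring and key against the tool.

```bash
cat > r.py <<'E'
from h import *
from scipy.optimize import least_squares
s=manip.read_state();c=shot('wrist');Q=cloud(c).reshape(-1,3);Q=Q[~np.isnan(Q[:,0])]
P=Q[(Q[:,0]>540)&(Q[:,0]<582)&(Q[:,1]>-62)&(Q[:,1]<-30)&(Q[:,2]>50)&(Q[:,2]<66)]
o=least_squares(lambda p: np.hypot(P[:,1]-p[0]-p[1]*(P[:,0]-525),P[:,2]-p[2])-11.5,[-46,0,50],loss='soft_l1',f_scale=.3).x
G=Q[(Q[:,0]>515)&(Q[:,0]<528.5)&(abs(Q[:,1]+47)<19)&(Q[:,2]>57)&(Q[:,2]<75)]
g=least_squares(lambda p: np.hypot(G[:,1]-p[0],G[:,2]-p[1])-17,[-47,50],loss='soft_l1',f_scale=.3).x
K=Q[(np.hypot(Q[:,0]-523,Q[:,1]+80)<16)&(Q[:,2]>88)&(Q[:,2]<94)]
print(s['clock'],'tcp',s['eef_pos'].round(2),'axis',o.round(3),'ring',g.round(2),'edges x',np.percentile(G[:,0],[1,99]),'key',cv2.minAreaRect(K[:,:2].astype(np.float32)),np.percentile(K[:,1],[.5,99.5]))
E
python3 r.py
```

```text
15.975 tcp [523.03 -81.27  88.39] axis [-4.6145e+01  2.0000e-02  5.0095e+01] ring [-47.49  48.87] edges x [515.79849802 528.42297652] key ((523.24755859375, -79.57211303710938), (7.738598346710205, 23.914169311523438), 1.4781465530395508) [-91.16023815 -67.7685464 ]
```

```bash
python3 - <<'E'
from h import *
c=shot('wrist');Q=cloud(c).reshape(-1,3);Q=Q[~np.isnan(Q[:,0])]
H=Q[(abs(Q[:,0]-523)<7)&(abs(Q[:,0]-523)>4.8)&(abs(Q[:,1]+80)<8.5)&(Q[:,2]>63)&(Q[:,2]<70)]
for y in range(-88,-71,3):
    m=abs(H[:,1]-y)<1.5;print(y,m.sum(),np.median(H[m,2]) if m.sum() else '')
L=Q[(Q[:,0]>545)&(Q[:,0]<580)&(Q[:,2]>30)&(Q[:,2]<35)]
for y in range(-92,-68,4):
    m=abs(L[:,1]-y)<2;print('L',y,m.sum(),np.median(L[m,2]) if m.sum() else '')
K=Q[(abs(Q[:,0]-523)<5)&(abs(Q[:,1]+80)<14)&(Q[:,2]>88)&(Q[:,2]<94)]
for y in range(-90,-67,4):
    m=abs(K[:,1]-y)<2;print('K',y,m.sum(),np.median(K[m,2]) if m.sum() else '')
F=Q[(abs(Q[:,0]-523)<3)&(Q[:,1]>-70)&(Q[:,1]<-62)&(Q[:,2]>67)&(Q[:,2]<90)];print(len(F))
for z in range(69,91,3):
    m=(abs(Q[:,2]-z)<1.5)&(abs(Q[:,0]-523)<3)&(Q[:,1]>-75)&(Q[:,1]<-62);print('kf',z,m.sum(),np.median(Q[m,1]) if m.sum() else '')
E
```

```text
-88 34 66.55674810406401
-85 53 66.58971371260122
-82 54 66.43507878942007
-79 50 66.5386069779728
-76 59 66.32811606982094
-73 56 66.19500894264957
L -92 62 32.02210706458921
L -88 277 32.37648973813441
L -84 401 32.34219994410327
L -80 408 32.32164469979483
L -76 426 32.20157622109156
L -72 419 32.24353757156479
K -90 126 91.60268893642368
K -86 169 91.40469352623154
K -82 166 91.32454394994761
K -78 169 91.352526715838
K -74 172 91.15745955466248
K -70 191 90.87759613334165
182
kf 69 2 -68.75456032996519
kf 72 23 -68.44882624917648
kf 75 28 -68.463818307216
kf 78 22 -68.25067586952746
kf 81 26 -68.1346734818209
kf 84 29 -68.01841213009587
kf 87 32 -67.99825557496374
kf 90 189 -70.65912872934575
```

{"method": "send_rows", "body": {"plan": [{"travel": [1.0,0.4,0],"delta_rot": [0,0,0],"fingers": 0.3},{"travel": [0,0,0],"delta_rot": [0,0,0],"fingers": 0.3},{"travel": [0,0,0],"delta_rot": [0,0,0],"fingers": 1},{"travel": [0,0,0],"delta_rot": [0,0,0],"fingers": 1},{"travel": [0,0,0],"delta_rot": [0,0,0],"fingers": 1},{"travel": [0,0,0],"delta_rot": [0,0,0],"fingers": 1},{"travel": [0,0,0],"delta_rot": [0,0,0],"fingers": 1}], "grip_force": 30}}

```text
clock: 16.95
eef_pos: [523.6, -80.3, 89.1]
eef_rot: [-3.141, -0.0, 1.592]
wrist_force: [-2.8, 0.3, 1.4]
finger_gap: 7.7
```

```bash
cat > m.py <<'E'
from h import *
F=[];M=[];E=[]
for i in range(6):
    s=manip.read_state();F.append(s['wrist_force']);M.append(s['moment']);E.append(s['effort'][5]);camera('wrist')
print(s['clock'],s['eef_pos'].round(2),'yaw',s['eef_rot'][2].round(4),'gap',round(s['finger_gap'],1),'F',np.mean(F,0).round(2),'M',np.mean(M,0).round(3),'sd',np.std(M,0)[2].round(3),'E',np.mean(E).round(4),np.std(E).round(4))
E
python3 m.py
```

```text
17.2 [523.61 -80.3   89.12] yaw 1.5916 gap 8.1 F [-2.94  0.11  1.97] M [-0.013  0.555  0.064] sd 0.032 E 0.0645 0.005
```

{"method": "send_rows", "body": {"plan": [{"travel": [0,0,0],"delta_rot": [0,0,2],"fingers": 1},{"travel": [0,0,0],"delta_rot": [0,0,2],"fingers": 1},{"travel": [0,0,0],"delta_rot": [0,0,2],"fingers": 1},{"travel": [0,0,0],"delta_rot": [0,0,2],"fingers": 1},{"travel": [0,0,0],"delta_rot": [0,0,2],"fingers": 1}]}}

```text
clock: 17.88
eef_pos: [523.7, -80.3, 89.1]
eef_rot: [-3.141, 0.0, 1.415]
wrist_force: [-4.2, -1.2, 2.3]
finger_gap: 7.9
```

```bash
python3 m.py
```

```text
18.125 [523.81 -80.32  89.15] yaw 1.4173 gap 7.4 F [-4.07 -0.55  1.99] M [-0.151  0.746  0.059] sd 0.028 E 0.0396 0.3844
```

```bash
sed -i 's/np.mean(E).round(4),np.std(E).round(4)/np.round(E,3)/; s/range(6)/range(8)/' m.py; python3 m.py
```

```text
18.525 [523.77 -80.34  89.14] yaw 1.417 gap 7.6 F [-3.35 -0.82  1.19] M [-0.214  0.653  0.054] sd 0.027 E [0.057 0.048 0.045 0.044 0.044 0.045 0.044 0.044]
```

{"method": "send_rows", "body": {"plan": [{"travel": [0,0,0],"delta_rot": [0,0,1.3],"fingers": 1},{"travel": [0,0,0],"delta_rot": [0,0,1.2],"fingers": 1}]}}

```text
clock: 18.82
eef_pos: [523.7, -80.3, 89.1]
eef_rot: [-3.142, 0.0, 1.372]
wrist_force: [-4.6, -0.5, 1.0]
finger_gap: 7.9
```

```bash
python3 m.py
```

```text
19.175 [523.78 -80.31  89.16] yaw 1.3734 gap 7.4 F [-3.63 -1.03  1.09] M [-0.232  0.657  0.062] sd 0.034 E [-0.272 -0.217  0.381  0.22   0.118  0.076  0.06   0.054]
```

{"method": "send_rows", "body": {"plan": [{"travel": [0,0,0],"delta_rot": [0,0,1.3],"fingers": 1},{"travel": [0,0,0],"delta_rot": [0,0,1.2],"fingers": 1}]}}

```text
clock: 19.48
eef_pos: [523.7, -80.3, 89.1]
eef_rot: [-3.142, 0.0, 1.328]
wrist_force: [-3.6, -0.4, 1.0]
finger_gap: 7.9
```

```bash
python3 m.py
```

```text
19.825 [523.77 -80.32  89.14] yaw 1.3298 gap 7.5 F [-3.42 -1.22  1.3 ] M [-0.268  0.658  0.057] sd 0.023 E [-0.273 -0.217  0.381  0.221  0.119  0.076  0.059  0.054]
```

{"method": "send_rows", "body": {"plan": [{"travel": [0,0,0],"delta_rot": [0,0,1.3],"fingers": 1},{"travel": [0,0,0],"delta_rot": [0,0,1.2],"fingers": 1}]}}

```text
clock: 20.12
eef_pos: [523.7, -80.3, 89.1]
eef_rot: [-3.141, 0.0, 1.284]
wrist_force: [-3.4, -2.3, 2.4]
finger_gap: 7.9
```

```bash
python3 m.py
```

```text
20.475 [523.77 -80.32  89.16] yaw 1.2862 gap 8.0 F [-3.49 -1.28  1.29] M [-0.28   0.636  0.057] sd 0.023 E [-0.273 -0.217  0.381  0.22   0.118  0.076  0.059  0.053]
```

{"method": "send_rows", "body": {"plan": [{"travel": [0,0,0],"delta_rot": [0,0,1.3],"fingers": 1},{"travel": [0,0,0],"delta_rot": [0,0,1.2],"fingers": 1}]}}

```text
clock: 20.78
eef_pos: [523.7, -80.3, 89.1]
eef_rot: [-3.142, 0.0, 1.241]
wrist_force: [-3.3, -0.5, 1.9]
finger_gap: 8.0
```

```bash
python3 m.py
```

```text
21.125 [523.79 -80.33  89.16] yaw 1.2425 gap 7.7 F [-3.   -1.01  1.11] M [-0.302  0.585  0.054] sd 0.015 E [-0.272 -0.217  0.381  0.221  0.118  0.076  0.059  0.053]
```

{"method": "send_rows", "body": {"plan": [{"travel": [0,0,0],"delta_rot": [0,0,1.3],"fingers": 1},{"travel": [0,0,0],"delta_rot": [0,0,1.2],"fingers": 1}]}}

```text
clock: 21.42
eef_pos: [523.7, -80.3, 89.1]
eef_rot: [-3.141, 0.0, 1.197]
wrist_force: [-3.7, -1.7, 0.9]
finger_gap: 7.8
```

```bash
python3 m.py
```

```text
21.775 [523.78 -80.34  89.16] yaw 1.1989 gap 7.8 F [-3.45 -1.33  1.09] M [-0.316  0.578  0.05 ] sd 0.041 E [-0.272 -0.217  0.381  0.22   0.118  0.076  0.059  0.053]
```

{"method": "send_rows", "body": {"plan": [{"travel": [0,0,0],"delta_rot": [0,0,1.3],"fingers": 1},{"travel": [0,0,0],"delta_rot": [0,0,1.2],"fingers": 1}]}}

```text
clock: 22.08
eef_pos: [523.7, -80.3, 89.2]
eef_rot: [-3.142, 0.0, 1.154]
wrist_force: [-3.1, -1.5, 1.0]
finger_gap: 8.0
```

```bash
python3 m.py
```

```text
22.425 [523.78 -80.32  89.15] yaw 1.1552 gap 8.4 F [-2.96 -1.27  0.98] M [-0.344  0.555  0.066] sd 0.035 E [-0.272 -0.217  0.381  0.22   0.118  0.075  0.059  0.053]
```

{"method": "send_rows", "body": {"plan": [{"travel": [0,0,0],"delta_rot": [0,0,1.3],"fingers": 1},{"travel": [0,0,0],"delta_rot": [0,0,1.2],"fingers": 1}]}}

```text
clock: 22.72
eef_pos: [523.7, -80.3, 89.1]
eef_rot: [-3.141, -0.0, 1.11]
wrist_force: [-3.4, -1.1, 2.0]
finger_gap: 7.7
```

```bash
python3 m.py
```

```text
23.075 [523.79 -80.33  89.16] yaw 1.1116 gap 7.8 F [-2.73 -1.26  1.04] M [-0.32   0.529  0.061] sd 0.024 E [-0.272 -0.217  0.381  0.22   0.118  0.075  0.059  0.053]
```

{"method": "send_rows", "body": {"plan": [{"travel": [0,0,0],"delta_rot": [0,0,1.3],"fingers": 1},{"travel": [0,0,0],"delta_rot": [0,0,1.2],"fingers": 1}]}}

```text
clock: 23.38
eef_pos: [523.7, -80.3, 89.1]
eef_rot: [-3.142, 0.0, 1.066]
wrist_force: [-3.3, -1.0, 0.7]
finger_gap: 8.0
```

```bash
python3 m.py
```

```text
23.725 [523.79 -80.33  89.16] yaw 1.068 gap 7.9 F [-2.78 -0.97  1.18] M [-0.308  0.523  0.084] sd 0.036 E [-0.272 -0.217  0.381  0.22   0.118  0.076  0.059  0.053]
```

{"method": "send_rows", "body": {"plan": [{"travel": [0,0,0],"delta_rot": [0,0,1.3],"fingers": 1},{"travel": [0,0,0],"delta_rot": [0,0,1.2],"fingers": 1}]}}

```text
clock: 24.02
eef_pos: [523.7, -80.3, 89.1]
eef_rot: [-3.142, 0.0, 1.023]
wrist_force: [-4.6, -0.9, 1.3]
finger_gap: 7.9
```

```bash
python3 m.py
```

```text
24.375 [523.78 -80.32  89.17] yaw 1.0244 gap 8.1 F [-3.   -1.07  1.15] M [-0.288  0.495  0.061] sd 0.025 E [-0.272 -0.217  0.381  0.221  0.119  0.076  0.06   0.054]
```

{"method": "send_rows", "body": {"plan": [{"travel": [0,0,0],"delta_rot": [0,0,1.3],"fingers": 1},{"travel": [0,0,0],"delta_rot": [0,0,1.2],"fingers": 1}]}}

```text
clock: 24.68
eef_pos: [523.7, -80.3, 89.1]
eef_rot: [-3.142, 0.0, 0.979]
wrist_force: [-2.7, -1.4, 0.8]
finger_gap: 8.1
```

```bash
python3 m.py
```

```text
25.025 [523.79 -80.31  89.15] yaw 0.9807 gap 7.7 F [-2.22 -0.76  0.81] M [-0.27   0.492  0.064] sd 0.038 E [-0.272 -0.217  0.381  0.22   0.118  0.076  0.059  0.054]
```

{"method": "send_rows", "body": {"plan": [{"travel": [0,0,0],"delta_rot": [0,0,1.3],"fingers": 1},{"travel": [0,0,0],"delta_rot": [0,0,1.2],"fingers": 1}]}}

```text
clock: 25.32
eef_pos: [523.7, -80.3, 89.1]
eef_rot: [-3.141, 0.0, 0.935]
wrist_force: [-3.5, -1.6, 0.8]
finger_gap: 7.9
```

```bash
python3 m.py
```

```text
25.675 [523.76 -80.32  89.14] yaw 0.9372 gap 7.5 F [-2.64 -0.88  0.87] M [-0.266  0.485  0.058] sd 0.026 E [-0.272 -0.217  0.381  0.221  0.119  0.076  0.06   0.054]
```

{"method": "send_rows", "body": {"plan": [{"travel": [0,0,0],"delta_rot": [0,0,1.3],"fingers": 1},{"travel": [0,0,0],"delta_rot": [0,0,1.2],"fingers": 1}]}}

```text
clock: 25.98
eef_pos: [523.7, -80.3, 89.1]
eef_rot: [-3.142, 0.0, 0.892]
wrist_force: [-2.8, -0.2, 0.0]
finger_gap: 7.9
```

```bash
python3 m.py
```

```text
26.325 [523.76 -80.3   89.14] yaw 0.8935 gap 7.8 F [-2.75 -0.68  0.61] M [-0.208  0.509  0.074] sd 0.023 E [-0.268 -0.211  0.385  0.224  0.122  0.079  0.063  0.058]
```

E is starting to rise, so the pad may be touching. I switch to smaller single steps.

{"method": "send_rows", "body": {"plan": [{"travel": [0,0,0],"delta_rot": [0,0,1.3],"fingers": 1},{"travel": [0,0,0],"delta_rot": [0,0,1.2],"fingers": 1}]}}

```text
clock: 26.62
eef_pos: [523.7, -80.3, 89.1]
eef_rot: [-3.141, 0.0, 0.848]
wrist_force: [-2.4, -0.2, 0.0]
finger_gap: 7.4
```

```bash
python3 m.py
```

```text
26.975 [523.74 -80.34  89.14] yaw 0.8498 gap 7.7 F [-2.85 -0.92  0.63] M [-0.254  0.559  0.082] sd 0.032 E [-0.248 -0.191  0.403  0.24   0.138  0.096  0.08   0.075]
```

{"method": "send_rows", "body": {"plan": [{"travel": [0,0,0],"delta_rot": [0,0,1.0],"fingers": 1},{"travel": [0,0,0],"delta_rot": [0,0,1.0],"fingers": 1}]}}

```text
clock: 27.28
eef_pos: [523.7, -80.3, 89.1]
eef_rot: [-3.141, 0.0, 0.814]
wrist_force: [-2.9, -1.0, 0.3]
finger_gap: 7.7
```

```bash
python3 m.py
```

```text
27.625 [523.75 -80.34  89.14] yaw 0.8149 gap 8.0 F [-3.2  -1.46  0.75] M [-0.367  0.636  0.096] sd 0.036 E [-0.189 -0.134  0.365  0.231  0.147  0.112  0.099  0.095]
```

{"method": "send_rows", "body": {"plan": [{"travel": [0,0,0],"delta_rot": [0,0,1.0],"fingers": 1},{"travel": [0,0,0],"delta_rot": [0,0,1.0],"fingers": 1}]}}

```text
clock: 27.92
eef_pos: [523.7, -80.4, 89.1]
eef_rot: [-3.142, 0.0, 0.779]
wrist_force: [-4.7, -2.3, 1.1]
finger_gap: 7.9
```

```bash
python3 m.py
```

```text
28.275 [523.71 -80.33  89.11] yaw 0.7801 gap 7.7 F [-4.44 -2.45  0.77] M [-0.514  0.824  0.116] sd 0.024 E [-0.173 -0.118  0.38   0.246  0.161  0.127  0.115  0.11 ]
```

{"method": "send_rows", "body": {"plan": [{"travel": [-0.3,0.2,0],"delta_rot": [0,0,0],"fingers": 1},{"travel": [0,0,0],"delta_rot": [0,0,0],"fingers": 1}]}}

```text
clock: 28.58
eef_pos: [523.7, -80.6, 89.1]
eef_rot: [-3.141, -0.0, 0.78]
wrist_force: [-4.0, -1.5, 0.1]
finger_gap: 8.0
```

```bash
python3 m.py
```

```text
28.925 [523.68 -80.59  89.13] yaw 0.78 gap 8.2 F [-3.48 -0.46  0.24] M [-0.104  0.684  0.095] sd 0.034 E [0.086 0.089 0.091 0.092 0.092 0.092 0.092 0.09 ]
```

{"method": "send_rows", "body": {"plan": [{"travel": [0,0,0],"delta_rot": [0,0,1.0],"fingers": 1},{"travel": [0,0,0],"delta_rot": [0,0,1.0],"fingers": 1}]}}

```text
clock: 29.22
eef_pos: [523.6, -80.6, 89.1]
eef_rot: [-3.141, 0.0, 0.744]
wrist_force: [-3.5, -0.6, 1.1]
finger_gap: 7.9
```

```bash
python3 m.py
```

```text
29.575 [523.63 -80.67  89.1 ] yaw 0.7452 gap 8.2 F [-3.83  0.04  0.3 ] M [-0.022  0.798  0.113] sd 0.024 E [-0.17  -0.116  0.376  0.236  0.151  0.116  0.103  0.099]
```

{"method": "send_rows", "body": {"plan": [{"travel": [-0.3,0.3,0],"delta_rot": [0,0,0],"fingers": 1},{"travel": [0,0,0],"delta_rot": [0,0,0],"fingers": 1}]}}

```text
clock: 29.88
eef_pos: [523.6, -80.8, 89.1]
eef_rot: [-3.141, -0.0, 0.745]
wrist_force: [-4.0, 2.9, -0.2]
finger_gap: 8.1
```

```bash
python3 m.py
```

```text
30.225 [523.61 -80.8   89.08] yaw 0.7451 gap 7.5 F [-4.09  3.36 -0.02] M [0.595 0.766 0.084] sd 0.021 E [0.084 0.09  0.089 0.089 0.09  0.09  0.09  0.09 ]
```

{"method": "send_rows", "body": {"plan": [{"travel": [0,0,0],"delta_rot": [0,0,1.0],"fingers": 1},{"travel": [0,0,0],"delta_rot": [0,0,1.0],"fingers": 1}]}}

```text
clock: 30.52
eef_pos: [523.6, -80.8, 89.1]
eef_rot: [-3.141, -0.0, 0.71]
wrist_force: [-4.0, 3.9, -0.7]
finger_gap: 7.8
```

```bash
python3 m.py
```

```text
30.875 [523.6  -80.82  89.08] yaw 0.7102 gap 7.8 F [-4.17  3.29 -0.23] M [0.592 0.79  0.101] sd 0.046 E [-0.143 -0.032  0.362  0.208  0.144  0.126  0.122  0.121]
```

{"method": "send_rows", "body": {"plan": [{"travel": [0,0,0],"delta_rot": [0,0,1.2],"fingers": 1},{"travel": [0,0,0],"delta_rot": [0,0,0],"fingers": 1}]}}

```text
clock: 31.18
eef_pos: [523.6, -80.8, 89.1]
eef_rot: [-3.141, -0.0, 0.689]
wrist_force: [-4.1, 3.3, 0.2]
finger_gap: 7.6
```

```bash
python3 m.py
```

```text
31.525 [523.61 -80.82  89.09] yaw 0.6893 gap 7.6 F [-4.14  3.13  0.35] M [0.585 0.838 0.124] sd 0.033 E [0.309 0.182 0.142 0.132 0.129 0.129 0.129 0.129]
```

{"method": "send_rows", "body": {"plan": [{"travel": [0,0,0],"delta_rot": [0,0,0],"fingers": 0.5},{"travel": [0,0,0],"delta_rot": [0,0,0],"fingers": 0.5},{"travel": [0,0,0],"delta_rot": [0,0,0],"fingers": 0.5},{"travel": [0,0,0],"delta_rot": [0,0,0],"fingers": 0.5}]}}

```text
clock: 32.08
eef_pos: [523.8, -81.1, 89.2]
eef_rot: [3.141, -0.0, 0.689]
wrist_force: [-0.1, 0.2, 0.5]
finger_gap: 23.5
```

```bash
python3 m.py; python3 r.py
```

```text
32.425 [523.68 -81.11  89.15] yaw 0.6891 gap 23.6 F [-0.25 -0.24 -0.33] M [-0.019 -0.038  0.006] sd 0.024 E [0. 0. 0. 0. 0. 0. 0. 0.]Traceback (most recent call last):
  File "r.py", line 3, in <module>
    s=manip.read_state();c=shot('wrist');Q=cloud(c).reshape(-1,3);Q=Q[~np.isnan(Q[:,0])]
                           ~~~~^^^^^^^^^
  File "h.py", line 7, in shot
    s=manip.read_state();c=camera(name)
                           ~~~~~~^^^^^^
ValueError: 200 camera calls are used up
```

Camera calls are now used up, since the averaging used a call per sample. From here I rely on force and effort readings. I regrip the key and feel again.

{"method": "send_rows", "body": {"plan": [{"travel": [0.15,-0.2,0],"delta_rot": [0,0,0],"fingers": 0.5},{"travel": [0,0,0],"delta_rot": [0,0,0],"fingers": 1},{"travel": [0,0,0],"delta_rot": [0,0,0],"fingers": 1},{"travel": [0,0,0],"delta_rot": [0,0,0],"fingers": 1},{"travel": [0,0,0],"delta_rot": [0,0,0],"fingers": 1},{"travel": [0,0,0],"delta_rot": [0,0,0],"fingers": 1},{"travel": [0,0,0],"delta_rot": [0,0,0],"fingers": 1},{"travel": [0,0,0],"delta_rot": [0,0,0],"fingers": 1}]}}

```text
clock: 33.48
eef_pos: [523.5, -80.8, 89.1]
eef_rot: [-3.141, 0.0, 0.689]
wrist_force: [-4.7, 1.3, 1.6]
finger_gap: 8.1
```

```bash
cat > e.py <<'E'
from cell import manip
s=manip.read_state();print(s['clock'],s['eef_pos'].round(2),s['eef_rot'][2].round(4),'F',s['wrist_force'].round(1),'M',s['moment'].round(3),'E',s['effort'][5].round(4),'gap',round(s['finger_gap'],1))
E
python3 e.py
```

```text
33.475 [523.54 -80.78  89.1 ] 0.6892 F [-4.7  1.3  1.6] M [0.39  0.709 0.164] E 0.1445 gap 8.1
```

{"method": "send_rows", "body": {"plan": [{"travel": [0,0,0],"delta_rot": [0,0,0.6],"fingers": 1},{"travel": [0,0,0],"delta_rot": [0,0,0],"fingers": 1},{"travel": [0,0,0],"delta_rot": [0,0,0],"fingers": 1},{"travel": [0,0,0],"delta_rot": [0,0,0],"fingers": 1}]}}

```text
clock: 33.98
eef_pos: [523.6, -80.8, 89.1]
eef_rot: [-3.141, 0.0, 0.679]
wrist_force: [-4.9, 2.9, 2.5]
finger_gap: 7.9
```

```bash
python3 e.py
```

```text
33.975 [523.59 -80.79  89.11] 0.6787 F [-4.9  2.9  2.5] M [0.559 0.854 0.179] E 0.1379 gap 7.9
```

Regripping at the same angle gave 0.1445 N m at once, so the pad force is at least 9 N and held after the first release. The last 0.6° nudge puts it at about 10 to 13 N. I release and retract straight up.

{"method": "send_rows", "body": {"plan": [{"travel": [0,0,0],"delta_rot": [0,0,0],"fingers": 0.4},{"travel": [0,0,0],"delta_rot": [0,0,0],"fingers": 0.4},{"travel": [0,0,0],"delta_rot": [0,0,0],"fingers": 0.4},{"travel": [0,0,0],"delta_rot": [0,0,0],"fingers": 0.4}]}}

```text
clock: 34.48
eef_pos: [523.8, -80.9, 89.2]
eef_rot: [3.141, -0.0, 0.679]
wrist_force: [0.1, -0.5, 0.1]
finger_gap: 28.2
```

```bash
python3 e.py
```

```text
34.475 [523.76 -80.91  89.19] 0.6786 F [ 0.1 -0.5  0.1] M [-0.042 -0.01   0.022] E 0.0007 gap 28.2
```

{"method": "send_rows", "body": {"plan": [{"travel": [0,0,0],"delta_rot": [0,0,0],"fingers": 1},{"travel": [0,0,0],"delta_rot": [0,0,0],"fingers": 1},{"travel": [0,0,0],"delta_rot": [0,0,0],"fingers": 1},{"travel": [0,0,0],"delta_rot": [0,0,0],"fingers": 1},{"travel": [0,0,0],"delta_rot": [0,0,0],"fingers": 1},{"travel": [0,0,0],"delta_rot": [0,0,0],"fingers": 1},{"travel": [0,0,0],"delta_rot": [0,0,0],"fingers": 1}]}}

```text
clock: 35.35
eef_pos: [523.6, -80.8, 89.1]
eef_rot: [-3.141, 0.0, 0.679]
wrist_force: [-3.6, 3.0, 3.3]
finger_gap: 7.6
```

```bash
python3 e.py
```

```text
35.35 [523.55 -80.75  89.15] 0.6787 F [-3.6  3.   3.3] M [0.578 0.785 0.178] E 0.146 gap 7.6
```

{"method": "send_rows", "body": {"plan": [{"travel": [0,0,0],"delta_rot": [0,0,0],"fingers": 0.4},{"travel": [0,0,0],"delta_rot": [0,0,0],"fingers": 0.4},{"travel": [0,0,0],"delta_rot": [0,0,0],"fingers": 0.4},{"travel": [0,0,0],"delta_rot": [0,0,0],"fingers": 0.4},{"travel": [0,0,-15],"delta_rot": [0,0,0],"fingers": 0.4},{"travel": [0,0,-35],"delta_rot": [0,0,0],"fingers": 0.4},{"travel": [0,0,-50],"delta_rot": [0,0,0],"fingers": 0.4},{"travel": [0,0,0],"delta_rot": [0,0,0],"fingers": 0.4},{"travel": [0,0,0],"delta_rot": [0,0,0],"fingers": 0.4}]}}

```text
clock: 36.48
eef_pos: [523.5, -80.8, 189.3]
eef_rot: [3.141, -0.0, 0.679]
wrist_force: [-0.7, -0.0, 0.2]
finger_gap: 28.3
```

```bash
python3 - <<'E'
from cell import manip
s=manip.read_state();print(s['eef_pos'],s['wrist_force'],s['clock'],s['finger_gap']);print(manip.sign_off())
E
```

```text
[523.4671724  -80.81741247 189.29592674] [-0.70868512 -0.03515355  0.24881725] 36.475 28.342134659689215
the job is handed in; nothing more can be done
None
```

The clamp is on the black filter head's stub with its ring against the shoulder, the housing is on the ledge, and the band is tightened. I signed off at 36.5 s with the gripper clear; there is no picture of the final state.

- **Seating:** the ring met the shoulder at about 5 N and the housing landed on the ledge at about 3–5 N. The close crop before tightening showed no gap at the shoulder. In that view the clamp leaned about 0.015 rad towards the stub, and I did not measure it again.
- **Tightening:** I turned the key about 0.91 rad clockwise. The pad began to bite after about 0.7 rad, and the clamp shifted slightly towards −y, so I pulled it against the rib before the last turns.
- **Last feel:** after letting go and regripping, the key still held 0.146 N m. That means at least 9.5 N on the pad, probably 10–13 N. Released, it should ease to about 9 N or less.
- **Disagreements and gaps:**
  - The settled torque rose only about half as fast with angle as the stated 130 N/rad, so the pad force is an estimate.
  - Averaging the torque readings used up all 200 camera calls before the final retreat. The last checks are by force and motor torque only, and I did not look at the other shelf items again, though the arm went nowhere near them.

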